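Put the microscope objectives away by colour

ROBOT

A 7-joint arm with a two-finger parallel gripper is mounted at the origin on the work surface. World frame = base frame: x ahead of the robot, y to its left, z up, the work surface at z = 0. Lengths are in m, angles in rad, forces in N, time in s.
With the tool pointing down it reaches from about 0.4 to 0.9 m from the base axis. Payload 5.5 kg.
Tool frame: the origin (TCP) lies on the centre line of the jaws, within the pads' length; the fingertips stand 17 mm ahead of it and the grasp point (between the pads) lies 2 mm behind it; z points along the fingers, y is the line along which they close (so a half turn about z gives the same grasp; the last joint's range is limited). The gripper opens to 85 mm and grips with 20 to 120 N. Pads are 22 mm wide; open, the fingers measure 114 mm over their backs; the gripper's body (76 mm by 85 mm) begins 54 mm behind the grasp point. The pads swing forward as they close: fully open they stand 13 mm farther back than shut.
Start: joints at [-0.972, 0.501, -0.427, 1.55, 0.221, 1.138, -0.21], TCP at [0.214, 0.614, 0.248] pointing down, gripper open.
Joint ranges: [-2.88, 2.88], [-0.31, 2.03], [-1.54, 1.56], [0.2, 2.42], [-1.41, 4.55], [0.19, 2.02], [-2.57, 2.57]. Speed limits (rad/s): [2.57, 2.57, 3.14, 3.14, 3.14, 3.14, 3.14].

INTERFACE

Orientations are given as a unit quaternion [x, y, z, w].
In Python, from station import manip, eyes, ticket gives the robot as it stands.
- The arm moves only by the shell command python3 -m creep 'ROWS' [FORCE]. ROWS is JSON, a list that holds one entry, the list of rows, each a list of 7 numbers: the shift along the tool's x, y, z in mm, then the turn, a rotation vector about the tool's x, y, z in degrees, then the finger opening in mm, from 0 to 85.4. A call has 1 to 5 rows; each row is the pose to reach, as a shift and turn from the pose commanded when the call began, along the tool's axes at that moment; what a row does not reach only later rows make up. A row lasts 1/10 s, in which the tool goes at most 50 mm and 8.59 degrees, less where a joint would pass 70% of its speed; a pose out of reach is approached as far as the arm can. A call with a gripper value outside its range is refused whole. The fingers move at their own pace and stop on an object; FORCE is the grip in N (left out, the last holds). Time passes only in rows, so rows that repeat a pose let the fingers close. It gives the time, the measured TCP pose, the force, the opening and the grip force at its end, in the units of the state.
- manip.read_state(): the state, without advancing time (a new reading comes with each control period).
- eyes.read_camera(name): name is "side" or "top"; returns the picture (384x512x3 uint8, red, green, blue); there is no depth.
- eyes.camera_params(name): a dict with "fov_y" (degrees; the focal length in pixels is half the picture's height over the tangent of half this angle, whatever the lens; pixels are square), "cx", "cy" (the principal point, pixels), "k1" (the pictures are not rectified: a ray, as slopes to the right and down, at radius r is drawn at 1 + k1 r^2 times it, then the intrinsics apply), "position" and "rotation" of the camera in the world. Camera axes: x right, y down, z forward; pixel columns grow to the right and rows downward; lengths in m; the calibration is good to about 2 mm. A picture is of the moment at which its call begins. camera_params takes no time and is no camera call.
- ticket.job_done(): hands the job in; it is judged then, once.
The state is a dict: "time": time; "q": joint angles; "dq": joint speeds; "joint_efforts": joint torques, N m; "ee_pos": TCP position; "orientation": TCP orientation; "force": force on the tool from outside, world axes, zero at the start; "torque": the same for the moment, N m; "width": finger opening in m; "grasp_force": force on a finger pad.
Only numpy, scipy, OpenCV 4.12 (cv2) and the standard library are available. Lean on these libraries where they do the work, as an engineer would, in place of code of your own. Each camera call takes 0.05 s, during which the arm holds its last target. There are 200 camera calls.

TASK

Put the four microscope objectives away: stand each one upright in the well of the storage dish that has the colour of its collar, seated flat on the dish's floor. Set them down gently rather than dropping them, and leave the two black eyepieces standing where they are.

Things in the scene. Friction and masses are not known exactly. Their poses are not given: they have to be found in the camera images.
- objective_red: Loose microscope objective of bare metal with a red collar, standing upright on the mat, about 0.12 kg. Round about its z axis (up): barrel 30 mm in diameter from 3 to 31 mm above its foot (the foot edge tapers in to 25 mm; the top 7 mm of the barrel and the cone above it are red), then a nose 14 mm in diameter; 42 mm tall in all. Origin: centre of its underside.
- objective_yellow: Loose microscope objective of bare metal with a yellow collar, standing upright on the mat, about 0.12 kg. Round about its z axis (up): barrel 30 mm in diameter from 3 to 34 mm above its foot (the foot edge tapers in to 25 mm; the top 7 mm of the barrel and the cone above it are yellow), then a nose 14 mm in diameter; 47 mm tall in all. Origin: centre of its underside.
- objective_green: Loose microscope objective of bare metal with a green collar, standing upright on the mat, about 0.12 kg. Round about its z axis (up): barrel 30 mm in diameter from 3 to 37 mm above its foot (the foot edge tapers in to 25 mm; the top 7 mm of the barrel and the cone above it are green), then a nose 14 mm in diameter; 52 mm tall in all. Origin: centre of its underside.
- objective_blue: Loose microscope objective of bare metal with a blue collar, standing upright on the mat, about 0.12 kg. Round about its z axis (up): barrel 30 mm in diameter from 3 to 40 mm above its foot (the foot edge tapers in to 25 mm; the top 7 mm of the barrel and the cone above it are blue), then a nose 14 mm in diameter; 57 mm tall in all. Origin: centre of its underside.
- dish_red: Fixed round storage dish of red plastic with a dark inner floor, on the mat. 70 mm outside diameter, well 50 mm in diameter, wall 10 mm thick, rim 12 mm above the mat, well floor 5 mm above the mat. Origin: centre of its underside, z up.
- dish_yellow: Fixed round storage dish of yellow plastic with a dark inner floor, on the mat. 70 mm outside diameter, well 50 mm in diameter, wall 10 mm thick, rim 12 mm above the mat, well floor 5 mm above the mat. Origin: centre of its underside, z up.
- dish_green: Fixed round storage dish of green plastic with a dark inner floor, on the mat. 70 mm outside diameter, well 50 mm in diameter, wall 10 mm thick, rim 12 mm above the mat, well floor 5 mm above the mat. Origin: centre of its underside, z up.
- dish_blue: Fixed round storage dish of blue plastic with a dark inner floor, on the mat. 70 mm outside diameter, well 50 mm in diameter, wall 10 mm thick, rim 12 mm above the mat, well floor 5 mm above the mat. Origin: centre of its underside, z up.
- eyepiece_1: Loose all-black microscope eyepiece, a bystander, standing upright on the mat: 29 mm in diameter up to 22 mm, widening to 38 mm in diameter from 30 mm up, 46 mm tall, with a small bluish lens on top. Origin: centre of its underside, z up.
- eyepiece_2: Loose all-black microscope eyepiece, a bystander, standing upright on the mat: 29 mm in diameter up to 22 mm, widening to 38 mm in diameter from 30 mm up, 46 mm tall, with a small bluish lens on top. Origin: centre of its underside, z up.
Not all that is in view belongs to the job. Several things have the shape of the dish_green; the one meant has the colours described above.

How it is judged:
By the outcome, as a careful person would: the job done as asked, in the order asked, and still so for the second after the job is handed in, with the robot touching nothing.
It also fails if it takes over 96 s, if anything falls off the work surface, if the arm or the gripper's body presses on something with over 40 N, if the wrist force passes 120 N, or if a joint passes its speed limit or range.

## Working session

There is one attempt and no reset: what is moved stays moved. The work goes in short steps, Python scripts to look and compute and a shell command to move; the robot and the scene stay as the last step left them, time stands still between calls to the robot, and variables do not carry over. Pictures are saved under pics/ and viewed, at most 14 in all, crops included, and the job is handed in when it is done.

```bash
mkdir -p pics; ls
python3 - <<'E'
from station import manip, eyes
import cv2
for n in("top","side"):
    im=eyes.read_camera(n); cv2.imwrite(f"pics/{n}0.png",im[...,::-1]); print(n,eyes.camera_params(n))
s=manip.read_state(); print(s)
E
```

```text
pics
top {'fov_y': 47.210819041605944, 'cx': 251.89387604778852, 'cy': 194.522742338636, 'k1': 0.006045504068313454, 'position': array([0.28910527, 0.07756866, 1.28401583]), 'rotation': array([ 0.71056458, -0.70029667,  0.05400472, -0.04202432])}
side {'fov_y': 43.141450644757796, 'cx': 253.59250399184748, 'cy': 191.626586501755, 'k1': 0.058018272402425845, 'position': array([0.25551528, 0.99247262, 0.61630812]), 'rotation': array([-0.09733229,  0.86053508, -0.49529323,  0.06848665])}
{'time': 0.1, 'q': array([-0.97178612,  0.50174912, -0.42679945,  1.55136092,  0.22079665,
        1.13829228, -0.2103021 ]), 'dq': array([-0.00045016, -0.00088868, -0.00093874, -0.00483355,  0.0001496 ,
       -0.00219764, -0.00041323]), 'joint_efforts': array([-1.21317746e-02, -5.70804870e+01, -5.83867595e+00, -2.81740844e+01,
        1.05122913e-02,  5.62444475e-03, -2.19599519e-05]), 'ee_pos': array([0.21404011, 0.61311193, 0.24735901]), 'orientation': array([ 1.67097085e-01,  9.85940055e-01, -8.61303107e-04, -1.75871637e-04]), 'force': array([0.15937532, 0.11505318, 0.64506016]), 'torque': array([-0.01666865,  0.00301506,  0.00849188]), 'grasp_force': 0.0, 'width': 0.08529202424221882}
```

View pics/top0.png

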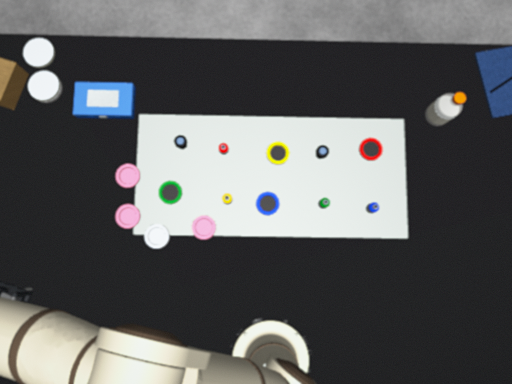

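View pics/side0.png

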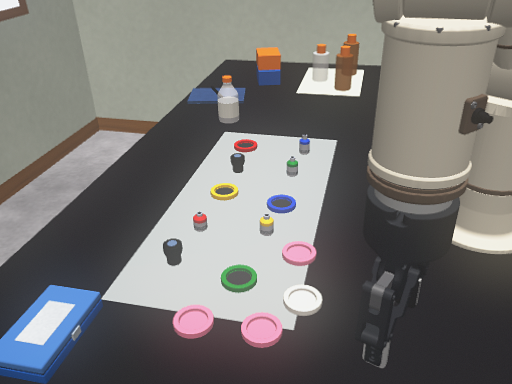

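Top view: objectives red (223,149), yellow (227,199), green (324,203) and blue (373,208). Dishes are green (170,192), yellow (278,153), blue (268,203) and red (371,149). Eyepieces are at (180,142) and (323,151). The side view agrees, with the green dish at (239,278) and the red objective at (200,220).

```bash
cat > h.py <<'E'
import numpy as np, cv2
from scipy.spatial.transform import Rotation as R
from station import manip, eyes
HUE={'red':(172,8),'yellow':(22,34),'green':(45,85),'blue':(108,130)}
HT={'red':31,'yellow':34,'green':37,'blue':40}   # barrel top, mm
def ray(cam,uv):
    p=eyes.camera_params(cam); f=192/np.tan(np.radians(p['fov_y']/2))
    K=np.array([[f,0,p['cx']],[0,f,p['cy']],[0,0,1]])
    xy=cv2.undistortPoints(np.array([[uv]],float),K,np.array([p['k1'],0,0,0.]))[0,0]
    return np.array(p['position']),R.from_quat(p['rotation']).apply([*xy,1])
def onplane(cam,uv,z):
    o,d=ray(cam,uv); return o+d*(z-o[2])/d[2]
def cross(a,b):
    (o1,d1),(o2,d2)=ray('top',a),ray('side',b)
    t=np.linalg.lstsq(np.c_[d1,-d2],o2-o1,rcond=None)[0]
    p,q=o1+t[0]*d1,o2+t[1]*d2; return (p+q)/2,np.linalg.norm(p-q)
def mask(im,c,s=90,v=50):
    h=cv2.cvtColor(im,cv2.COLOR_RGB2HSV); lo,hi=HUE[c]
    m=(h[...,0]>=lo)&(h[...,0]<=hi) if lo<hi else (h[...,0]>=lo)|(h[...,0]<=hi)
    return (m&(h[...,1]>s)&(h[...,2]>v)).astype(np.uint8)
def blobs(im,c,box,amin=15):
    m=mask(im,c); k=np.zeros_like(m); x0,y0,x1,y1=box; k[y0:y1,x0:x1]=1
    out=[]
    for q in cv2.findContours(m*k,cv2.RETR_EXTERNAL,cv2.CHAIN_APPROX_NONE)[0]:
        x,y,w,h=cv2.boundingRect(q)
        if w*h<amin: continue
        hull=cv2.convexHull(q); M=cv2.moments(hull)
        if M['m00']: out.append((w*h,(M['m10']/M['m00'],M['m01']/M['m00']),(w,h)))
    return sorted(out,key=lambda t:-t[0])
E
python3 - <<'E'
from h import *
np.set_printoptions(precision=4,suppress=True)
t=cv2.imread('pics/top0.png')[...,::-1].copy(); s=cv2.imread('pics/side0.png')[...,::-1].copy()
for c in HUE:
    a=blobs(t,c,(137,118,404,236)); b=blobs(s,c,(140,132,338,312))
    print(c,[(np.round(x[1],1),x[2]) for x in a],[(np.round(x[1],1),x[2]) for x in b])
    if len(a)>1 and len(b)>1:
        print('  dish',onplane('top',a[0][1],.012),onplane('side',b[0][1],.012),cross(a[0][1],b[0][1]))
        z=HT[c]/1000-.002; print('  obj',onplane('top',a[1][1],z),onplane('side',b[1][1],z),cross(a[1][1],b[1][1]))
for uv in((180,141),(323,151)): print('eye',onplane('top',uv,.046))
E
```

```text
red [(array([370.4, 148.6]), (24, 22)), (array([223. , 147.6]), (9, 10))] [(array([299.2, 259. ]), (33, 10)), (array([245. , 145.1]), (23, 13)), (array([299., 248.]), (25, 9)), (array([199.4, 218.2]), (14, 10)), (array([194.6, 310.1]), (20, 3))]
  dish [ 0.6068 -0.2941  0.012 ] [0.3618 0.2217 0.012 ] (array([ 0.5782, -0.4046, -0.4355]), np.float64(0.27308290923179684))
  obj [0.5981 0.1437 0.029 ] [ 0.5951 -0.2503  0.029 ] (array([0.5217, 0.1291, 0.2136]), np.float64(0.060701770854183414))
yellow [(array([277.6, 152.5]), (23, 22)), (array([226.7, 198. ]), (10, 11))] [(array([224. , 189.6]), (27, 14)), (array([266.4, 219.9]), (14, 7))]
  dish [ 0.5903 -0.0174  0.012 ] [ 0.5899 -0.017   0.012 ] (array([ 0.5902, -0.0175,  0.0117]), np.float64(0.0003118314668519276))
  obj [0.4492 0.1296 0.032 ] [0.4496 0.1262 0.032 ] (array([0.4489, 0.1295, 0.0343]), np.float64(8.085926265117852e-05))
green [(array([169.8, 191.9]), (23, 23)), (array([324.1, 202.5]), (9, 10))] [(array([238.4, 276.5]), (36, 24)), (array([292.1, 162.8]), (11, 7))]
  dish [0.467  0.2964 0.012 ] [0.4666 0.2991 0.012 ] (array([0.4673, 0.2968, 0.01  ]), np.float64(3.9276056078631954e-05))
  obj [ 0.4402 -0.1501  0.035 ] [ 0.4404 -0.1526  0.035 ] (array([ 0.4399, -0.1498,  0.0364]), np.float64(7.483942559870315e-05))
blue [(array([267.1, 203. ]), (23, 23)), (array([373. , 206.9]), (11, 10))] [(array([281.1, 203.4]), (29, 18)), (array([304.4, 141.1]), (10, 7))]
  dish [0.439  0.0123 0.012 ] [0.437  0.0198 0.012 ] (array([0.439 , 0.012 , 0.0072]), np.float64(0.0010920069280133857))
  obj [ 0.4294 -0.2899  0.038 ] [ 0.4283 -0.2907  0.038 ] (array([ 0.4288, -0.2898,  0.0384]), np.float64(0.0011499265942678518))
eye [0.611 0.267 0.046]
eye [ 0.5888 -0.1462  0.046 ]
```

```bash
cat > to.py <<'E'
import sys
from h import *
np.set_printoptions(precision=4,suppress=True)
s=manip.read_state(); T=R.from_quat(s['orientation'])
p=np.array(s['ee_pos']); d=np.array([float(v) for v in sys.argv[1:4]])-p
print('t',round(s['time'],2),'pos',p,'F',s['force'],'w',round(s['width']*1000,1),'grip',round(s['grasp_force'],1))
print('shift mm',np.round(T.inv().apply(d)*1000,1),'tilt',np.round(T.inv().as_rotvec(degrees=True),1), 'q',np.round(s['q'],2))
E
python3 to.py 0.598 0.1437 0.15
python3 - <<'E'
from h import *
print('red obj',onplane('side',(199.4,218.2),.029),cross((223,147.6),(199.4,218.2)))
print('red dish',onplane('side',(245,145.1),.012),cross((370.4,148.6),(245,145.1)))
E
```

```text
t 0.1 pos [0.214  0.6131 0.2474] F [0.1594 0.1151 0.6451] w 85.3 grip 0.0
shift mm [-517.2 -316.5   97.9] tilt [ 30.1 177.4  -0.2] q [-0.97  0.5  -0.43  1.55  0.22  1.14 -0.21]
red obj [0.59734798 0.145282   0.029     ] (array([0.59810089, 0.14372177, 0.02792994]), np.float64(0.00023912106232789343))
red dish [ 0.60502444 -0.28643352  0.012     ] (array([ 0.60763252, -0.29518833,  0.00788619]), np.float64(0.0004251714847381513))
```

```bash
python3 -m creep '[[[-40,-25,0,0,0,0,85],[-80,-50,0,0,0,0,85],[-120,-75,0,0,0,0,85],[-160,-100,0,0,0,0,85],[-200,-125,0,0,0,0,85]]]' 30
python3 -m creep '[[[-40,-25,0,0,0,0,85],[-80,-50,0,0,0,0,85],[-120,-75,0,0,0,0,85],[-160,-98,0,0,0,0,85],[-200,-120,0,0,0,0,85]]]' 30
python3 to.py 0.598 0.1437 0.15
```

```text
time: 0.6
ee_pos: [0.3626, 0.4279, 0.248]
orientation: [0.167, 0.986, -0.0, -0.0]
force: [1.0, -0.4, 0.9]
width: 0.0851
grasp_force: 0.0
time: 1.1
ee_pos: [0.5118, 0.2486, 0.2481]
orientation: [0.167, 0.986, -0.0, -0.0]
force: [1.1, 0.7, -0.2]
width: 0.0851
grasp_force: 0.0
t 1.1 pos [0.5118 0.2486 0.2481] F [ 1.1429  0.6923 -0.1635] w 85.1 grip 0.0
shift mm [-116.   -70.6   98.1] tilt [ 30.1 177.4  -0. ] q [-0.27  0.34 -0.28  1.76  0.11  1.06  0.64]
```

```bash
python3 -m creep '[[[-40,-25,10,0,0,0,75],[-80,-50,40,0,0,0,60],[-112,-69,75,0,0,0,50],[-116,-71,98,0,0,0,50],[-116,-71,98,0,0,0,50]]]' 30
python3 to.py 0.598 0.1437 0.10
python3 - <<'E'
from h import *
for n,b in(('top',(160,100,290,200)),('side',(120,100,280,260))):
    im=eyes.read_camera(n); cv2.imwrite(f'pics/{n}1.png',cv2.resize(im[b[1]:b[3],b[0]:b[2],::-1],None,fx=3,fy=3,interpolation=cv2.INTER_CUBIC))
E
```

```text
time: 1.6
ee_pos: [0.595, 0.1413, 0.1454]
orientation: [0.169, 0.986, -0.002, -0.004]
force: [-2.0, -0.2, -0.1]
width: 0.05
grasp_force: 0.0
t 1.6 pos [0.595  0.1413 0.1454] F [-2.0083 -0.218  -0.0784] w 50.0 grip 0.0
shift mm [-2.4  3.5 45.3] tilt [ 30.4 177.   -0.4] q [-0.12  0.53 -0.21  1.73  0.13  0.9   0.85]
```

View pics/side1.png

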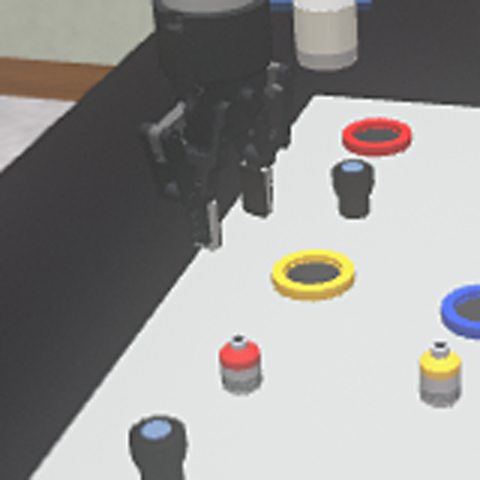

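Side crop 1: the fingertips are at crop (208,247) and (262,215), straight above the red objective at crop (240,365). I'll work out the tip height from this.

```bash
python3 - <<'E'
from h import *
u=np.array([.33,.944])
for uv,sg in(((120+208/3,100+247/3),1),((120+262/3,100+215/3),-1)):
    o,d=ray('side',uv); 
    for off in (25,32): 
        y=.1413+sg*u[1]*off/1000; t=(y-o[1])/d[1]; print(off,o+t*d)
E
python3 -m creep '[[[0,0,0,0,0,0,50],[0,0,0,0,0,0,50]]]'
python3 to.py 0.598 0.1437 0.06
```

```text
25 [0.6044409  0.1649     0.12970511]
32 [0.60165479 0.171508   0.13359053]
25 [0.58048022 0.1177     0.13296315]
32 [0.58293499 0.111092   0.12931198]
time: 1.9
ee_pos: [0.5977, 0.1474, 0.1524]
orientation: [0.166, 0.986, 0.001, 0.001]
force: [0.0, -0.4, 0.2]
width: 0.0502
grasp_force: 0.0
t 1.9 pos [0.5977 0.1474 0.1524] F [ 0.017  -0.3527  0.228 ] w 50.2 grip 0.0
shift mm [-1.3 -3.6 92.4] tilt [ -29.8 -177.4   -0.2] q [-0.12  0.52 -0.21  1.73  0.13  0.9   0.84]
```

```bash
python3 -m creep '[[[-1,-2,25,0,0,0,60],[-1,-4,50,0,0,0,60],[-1,-4,70,0,0,0,60],[-1,-4,82,0,0,0,60],[-1,-4,82,0,0,0,60]]]'
python3 -m creep '[[[0,0,0,0,0,0,60],[0,0,0,0,0,0,60]]]'|head -2
python3 to.py 0.598 0.1437 0.029
python3 - <<'E'
from h import *
for n,b in(('side',(150,140,250,250)),):
    im=eyes.read_camera(n); cv2.imwrite(f'pics/{n}2.png',cv2.resize(im[b[1]:b[3],b[0]:b[2],::-1],None,fx=5,fy=5,interpolation=cv2.INTER_CUBIC))
E
```

```text
time: 2.4
ee_pos: [0.5958, 0.1418, 0.0676]
orientation: [0.167, 0.986, -0.0, -0.001]
force: [0.4, -0.1, 0.4]
width: 0.0598
grasp_force: 0.0
time: 2.6
ee_pos: [0.598, 0.1418, 0.0698]
t 2.6 pos [0.598  0.1418 0.0698] F [-0.6517  0.4486 -0.2475] w 60.3 grip 0.0
shift mm [ 0.7  1.7 40.8] tilt [ -30.  -177.3   -0.1] q [-0.13  0.63 -0.19  1.77  0.16  0.75  0.83]
```

View pics/side2.png

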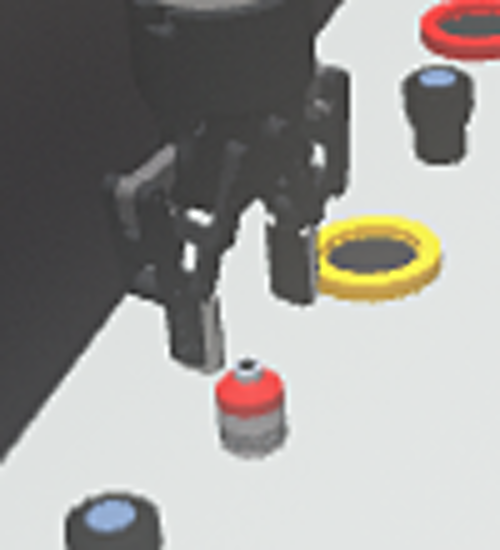

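Side crop 2: the fingers straddle the red objective, with tips at about (195,365) and (295,300) and the collar at (250,390). Next I go down and grip.

```bash
python3 -m creep '[[[1,2,15,0,0,0,60],[1,2,30,0,0,0,60],[1,2,38,0,0,0,60],[1,2,41,0,0,0,60],[1,2,41,0,0,0,60]]]' 30 | head -2
python3 -m creep '[[[0,0,0,0,0,0,45],[0,0,0,0,0,0,35],[0,0,0,0,0,0,20],[0,0,0,0,0,0,20],[0,0,0,0,0,0,20]]]' 30
python3 to.py 0.598 0.1437 0.11
```

```text
time: 3.15
ee_pos: [0.5958, 0.1433, 0.0261]
time: 3.65
ee_pos: [0.5971, 0.1435, 0.028]
orientation: [0.167, 0.986, 0.0, 0.001]
force: [-0.2, -0.2, 3.5]
width: 0.0287
grasp_force: 29.9
t 3.65 pos [0.5971 0.1435 0.028 ] F [-0.2479 -0.2249  3.4569] w 28.7 grip 29.9
shift mm [ -0.9   0.5 -82. ] tilt [ -30.1 -177.4   -0. ] q [-0.15  0.69 -0.18  1.78  0.18  0.68  0.81]
```

```bash
python3 -m creep '[[[0,0,-15,0,0,0,20],[0,0,-40,0,0,0,20],[0,0,-65,0,0,0,20],[0,0,-80,0,0,0,20],[0,0,-80,0,0,0,20]]]' 30
python3 to.py 0.607 -0.294 0.11
```

```text
time: 4.15
ee_pos: [0.5984, 0.1439, 0.1102]
orientation: [0.167, 0.986, 0.001, 0.002]
force: [0.4, -0.8, -0.9]
width: 0.029
grasp_force: 30.0
t 4.15 pos [0.5984 0.1439 0.1102] F [ 0.3682 -0.7895 -0.8998] w 29.0 grip 30.0
shift mm [-152.5 -410.6   -0.3] tilt [ -30.  -177.2   -0.2] q [-0.13  0.57 -0.2   1.76  0.15  0.82  0.84]
```

```bash
python3 -m creep '[[[-8,-22,0,0,0,0,20],[-24,-64,0,0,0,0,20],[-40,-108,0,0,0,0,20],[-56,-152,0,0,0,0,20],[-72,-196,0,0,0,0,20]]]' 30 | head -2
python3 -m creep '[[[-16,-44,0,0,0,0,20],[-32,-88,0,0,0,0,20],[-48,-132,0,0,0,0,20],[-60,-160,0,0,0,0,20],[-68,-185,0,0,0,0,20]]]' 30 | head -2
python3 -m creep '[[[-8,-18,0,0,0,0,20],[-12,-29,10,0,0,0,20],[-12,-29,20,0,0,0,20],[-12,-29,20,0,0,0,20]]]' 30
python3 to.py 0.607 -0.294 0.045
```

```text
time: 4.65
ee_pos: [0.5988, -0.067, 0.106]
time: 5.15
ee_pos: [0.6018, -0.2653, 0.1057]
time: 5.55
ee_pos: [0.6034, -0.2911, 0.0842]
orientation: [0.166, 0.986, 0.001, -0.002]
force: [-0.6, 0.3, -2.1]
width: 0.0289
grasp_force: 30.0
t 5.55 pos [ 0.6034 -0.2911  0.0842] F [-0.5719  0.3079 -2.1226] w 28.9 grip 30.0
shift mm [-4.5 -1.6 39.2] tilt [ 29.9 177.2   0.2] q [ 0.52  0.69 -0.15  1.61  0.12  0.86  1.55]
```

Before lowering, I'll check the alignment over the dish.

```bash
python3 -m creep '[[[-4,-2,10,0,0,0,20],[-4,-2,22,0,0,0,20],[-4,-2,32,0,0,0,20],[-4,-2,32,0,0,0,20],[-4,-2,32,0,0,0,20]]]' 30 
python3 to.py 0.607 -0.294 0.033
python3 - <<'E'
from h import *
S=eyes.read_camera('side'); T=eyes.read_camera('top')
o=[cv2.resize(im[y:y+80,x:x+80,::-1],None,fx=5,fy=5,interpolation=cv2.INTER_CUBIC) for im,x,y in((S,205,90),(T,330,110))]
cv2.imwrite('pics/p3.png',cv2.hconcat(o))
E
```

```text
time: 6.05
ee_pos: [0.6078, -0.2965, 0.0547]
orientation: [0.167, 0.986, 0.0, -0.001]
force: [0.8, -0.1, -1.9]
width: 0.0286
grasp_force: 30.0
t 6.05 pos [ 0.6078 -0.2965  0.0547] F [ 0.8296 -0.1356 -1.9118] w 28.6 grip 30.0
shift mm [ 1.5  2.1 21.7] tilt [ 30.  177.4   0. ] q [ 0.51  0.73 -0.14  1.6   0.13  0.81  1.55]
```

View pics/p3.png

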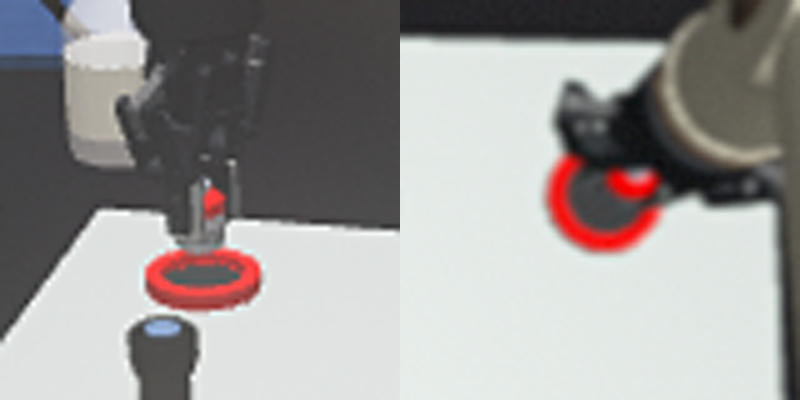

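Picture 3: the objective hangs over the red dish. In the side half the foot is at about (203,245) and the well centre at (203,275). The top-half offset is parallax. Next I lower gently.

```bash
python3 -m creep '[[[1,2,5,0,0,0,20],[1,2,10,0,0,0,20],[1,2,14,0,0,0,20],[1,2,16,0,0,0,20],[1,2,16,0,0,0,20]]]' 30 
python3 -m creep '[[[0,0,1,0,0,0,20],[0,0,2,0,0,0,20],[0,0,3,0,0,0,20],[0,0,3,0,0,0,20]]]' 30 
python3 to.py 0.607 -0.294 0.033
```

```text
time: 6.65
ee_pos: [0.6074, -0.2946, 0.0386]
orientation: [0.167, 0.986, 0.0, -0.0]
force: [-0.2, -1.2, -1.4]
width: 0.0284
grasp_force: 30.0
time: 7.05
ee_pos: [0.6077, -0.2947, 0.0362]
orientation: [0.167, 0.986, 0.0, -0.0]
force: [0.4, 0.3, -2.3]
width: 0.0284
grasp_force: 30.0
t 7.05 pos [ 0.6077 -0.2947  0.0362] F [ 0.3865  0.3134 -2.2521] w 28.4 grip 30.0
shift mm [0.9 0.4 3.2] tilt [ 30.1 177.5   0. ] q [ 0.51  0.76 -0.14  1.61  0.14  0.78  1.54]
```

```bash
python3 -m creep '[[[0,0,1,0,0,0,20],[0,0,2,0,0,0,20],[0,0,2,0,0,0,20]]]' 30 
python3 -m creep '[[[0,0,0.5,0,0,0,20],[0,0,1,0,0,0,20],[0,0,1,0,0,0,20]]]' 30 
python3 -m creep '[[[0,0,0.5,0,0,0,20],[0,0,1,0,0,0,20],[0,0,1,0,0,0,20]]]' 30
```

```text
time: 7.35
ee_pos: [0.6077, -0.2947, 0.0341]
orientation: [0.167, 0.986, 0.0, -0.0]
force: [-0.8, 0.2, -2.0]
width: 0.0284
grasp_force: 30.0
time: 7.65
ee_pos: [0.6078, -0.2947, 0.0332]
orientation: [0.167, 0.986, 0.0, -0.0]
force: [-0.2, -0.1, -1.4]
width: 0.0287
grasp_force: 30.0
time: 7.95
ee_pos: [0.6079, -0.2948, 0.033]
orientation: [0.167, 0.986, -0.0, 0.0]
force: [-2.6, 1.8, 4.7]
width: 0.0287
grasp_force: 30.6
```

```bash
python3 -m creep '[[[0,0,0,0,0,0,33],[0,0,0,0,0,0,40],[0,0,0,0,0,0,55],[0,0,0,0,0,0,60],[0,0,0,0,0,0,60]]]' 30 
python3 -m creep '[[[0,0,-10,0,0,0,60],[0,0,-40,0,0,0,60],[0,0,-75,0,0,0,60],[0,0,-90,0,0,0,60],[0,0,-90,0,0,0,60]]]' 30 |head -2
python3 to.py 0.4294 -0.290 0.09
```

```text
time: 8.45
ee_pos: [0.6078, -0.2947, 0.0322]
orientation: [0.167, 0.986, 0.0, -0.0]
force: [0.1, 0.7, 1.3]
width: 0.0601
grasp_force: 0.0
time: 8.95
ee_pos: [0.6101, -0.2957, 0.1261]
t 8.95 pos [ 0.6101 -0.2957  0.1261] F [-0.0642 -1.21    0.0471] w 60.0 grip 0.0
shift mm [172.7 -54.1  35.1] tilt [ -30.  -177.1    0.2] q [ 0.52  0.64 -0.16  1.58  0.12  0.92  1.56]
```

```bash
python3 -m creep '[[[25,-8,0,0,0,0,60],[65,-20,0,0,0,0,60],[110,-34,10,0,0,0,60],[150,-47,22,0,0,0,60],[172,-54,32,0,0,0,60]]]' 30 |head -2
python3 -m creep '[[[0,0,0,0,0,0,60],[0,0,0,0,0,0,60],[0,0,0,0,0,0,60]]]' 30 |head -2
python3 to.py 0.4294 -0.290 0.035
python3 - <<'E'
from h import *
S=eyes.read_camera('side'); T=eyes.read_camera('top')
o=[cv2.resize(im[y:y+80,x:x+80,::-1],None,fx=5,fy=5,interpolation=cv2.INTER_CUBIC) for im,x,y in((S,265,90),(T,330,170))]
cv2.imwrite('pics/p4.png',cv2.hconcat(o))
a=blobs(S,'red',(215,100,275,155)); print(a)
E
```

```text
time: 9.45
ee_pos: [0.4222, -0.2884, 0.0884]
time: 9.75
ee_pos: [0.4292, -0.289, 0.0904]
t 9.75 pos [ 0.4292 -0.289   0.0904] F [0.8673 0.1205 0.5368] w 59.8 grip 0.0
shift mm [-0.5 -0.9 55.4] tilt [ -30.  -177.4   -0. ] q [ 0.67  0.46 -0.16  2.01  0.11  0.68  1.68]
[(414, (244.9506172839506, 143.5320399764844), (23, 18))]
```

View pics/p4.png

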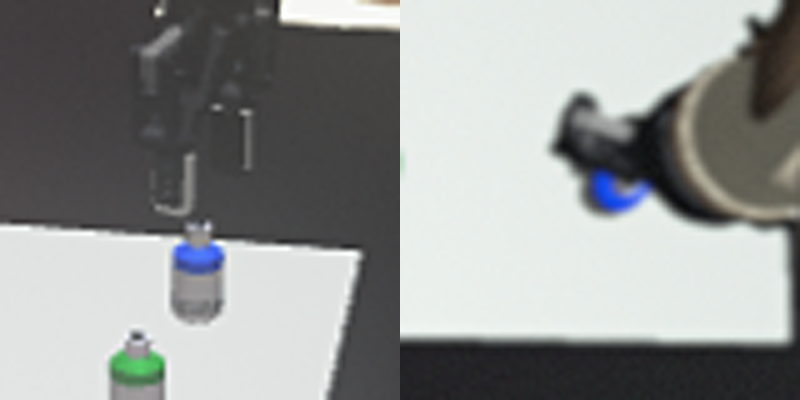

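Picture 4: the open fingers are directly above the blue objective, whose side-crop collar is at (198,255).

```bash
python3 -m creep '[[[0,-1,18,0,0,0,60],[0,-1,36,0,0,0,60],[0,-1,49,0,0,0,60],[0,-1,55,0,0,0,60],[0,-1,55,0,0,0,60]]]' 30 | tail -5
python3 -m creep '[[[0,0,0,0,0,0,45],[0,0,0,0,0,0,35],[0,0,0,0,0,0,20],[0,0,0,0,0,0,20],[0,0,0,0,0,0,20]]]' 30
python3 -m creep '[[[0,0,-15,0,0,0,20],[0,0,-40,0,0,0,20],[0,0,-65,0,0,0,20],[0,0,-80,0,0,0,20],[0,0,-80,0,0,0,20]]]' 30
python3 to.py 0.439 0.0123 0.11
```

```text
ee_pos: [0.4272, -0.2895, 0.0345]
orientation: [0.167, 0.986, 0.0, -0.001]
force: [0.2, 0.2, -0.2]
width: 0.0602
grasp_force: 0.0
time: 10.85
ee_pos: [0.4279, -0.2903, 0.0361]
orientation: [0.167, 0.986, -0.0, 0.001]
force: [-0.2, 0.7, 6.5]
width: 0.0289
grasp_force: 29.8
time: 11.35
ee_pos: [0.4286, -0.2909, 0.1173]
orientation: [0.167, 0.986, -0.001, 0.002]
force: [0.6, -0.9, -2.0]
width: 0.0285
grasp_force: 30.2
t 11.35 pos [ 0.4286 -0.2909  0.1173] F [ 0.6132 -0.9223 -2.0036] w 28.5 grip 30.2
shift mm [ 90.2 289.7   6.6] tilt [ -30.1 -177.2    0.2] q [ 0.68  0.42 -0.16  2.    0.1   0.73  1.69]
```

```bash
python3 -m creep '[[[8,25,0,0,0,0,20],[22,70,0,0,0,0,20],[36,116,0,0,0,0,20],[50,160,0,0,0,0,20],[64,205,0,0,0,0,20]]]' 30 | head -2
python3 -m creep '[[[13,42,0,0,0,0,20],[22,70,0,0,0,0,20],[26,84,10,0,0,0,20],[26,85,25,0,0,0,20],[26,85,30,0,0,0,20]]]' 30 | head -2
python3 -m creep '[[[0,0,0,0,0,0,20],[0,0,0,0,0,0,20],[0,0,0,0,0,0,20]]]' 30
python3 to.py 0.439 0.0123 0.0405
```

```text
time: 11.85
ee_pos: [0.4333, -0.0737, 0.1143]
time: 12.35
ee_pos: [0.4362, 0.0142, 0.0834]
time: 12.65
ee_pos: [0.4382, 0.013, 0.0856]
orientation: [0.168, 0.986, 0.0, 0.0]
force: [-0.1, 0.5, -2.3]
width: 0.0286
grasp_force: 30.2
t 12.65 pos [0.4382 0.013  0.0856] F [-0.106   0.5408 -2.3288] w 28.6 grip 30.2
shift mm [-1.  -0.4 45.1] tilt [ -30.2 -177.4   -0. ] q [ 0.14  0.37 -0.26  2.19  0.17  0.6   0.99]
```

```bash
python3 -m creep '[[[-1,0,12,0,0,0,20],[-1,0,24,0,0,0,20],[-1,0,34,0,0,0,20],[-1,0,39,0,0,0,20],[-1,0,41,0,0,0,20]]]' 30 | tail -5
python3 -m creep '[[[0,0,0.5,0,0,0,20],[0,0,1,0,0,0,20],[0,0,1.5,0,0,0,20],[0,0,1.5,0,0,0,20]]]' 30 | sed -n '2p;4p'
python3 -m creep '[[[0,0,0.5,0,0,0,20],[0,0,1,0,0,0,20],[0,0,1,0,0,0,20]]]' 30| sed -n '2p;4p'
```

```text
ee_pos: [0.4381, 0.0132, 0.0432]
orientation: [0.167, 0.986, -0.0, -0.001]
force: [0.0, 0.6, -1.4]
width: 0.0289
grasp_force: 30.2
ee_pos: [0.4391, 0.0131, 0.043]
force: [-0.5, -0.3, -1.0]
ee_pos: [0.4388, 0.0131, 0.0418]
force: [-0.4, -0.9, -2.0]
```

```bash
python3 -m creep '[[[0,0,0.5,0,0,0,20],[0,0,1,0,0,0,20],[0,0,1,0,0,0,20]]]' 30| sed -n '2p;4p'
python3 -m creep '[[[0,0,0.5,0,0,0,20],[0,0,1,0,0,0,20],[0,0,1,0,0,0,20]]]' 30| sed -n '2p;4p'
```

```text
ee_pos: [0.4389, 0.0131, 0.0411]
force: [-1.4, 0.3, 5.6]
ee_pos: [0.439, 0.0131, 0.041]
force: [-4.7, -0.3, 18.7]
```

```bash
python3 -m creep '[[[0,0,-1,0,0,0,33],[0,0,-1,0,0,0,40],[0,0,-1,0,0,0,55],[0,0,-1,0,0,0,60],[0,0,-1,0,0,0,60]]]' 30 |tail -3
python3 -m creep '[[[0,0,-10,0,0,0,60],[0,0,-40,0,0,0,60],[0,0,-65,0,0,0,60],[0,0,-75,0,0,0,60],[0,0,-75,0,0,0,60]]]' 30 |head -2
python3 to.py 0.4492 0.1293 0.085
```

```text
force: [0.5, -0.4, -0.3]
width: 0.06
grasp_force: 0.0
time: 15.45
ee_pos: [0.4401, 0.0131, 0.1174]
t 15.45 pos [0.4401 0.0131 0.1174] F [-0.3392 -0.2994  0.9174] w 60.1 grip 0.0
shift mm [ 29.9 112.7  32.4] tilt [ -30.1 -177.3   -0. ] q [ 0.16  0.31 -0.28  2.17  0.14  0.67  1.01]
```

```bash
python3 -m creep '[[[6,24,0,0,0,0,60],[17,65,5,0,0,0,60],[26,98,15,0,0,0,60],[30,112,28,0,0,0,60],[30,113,32,0,0,0,60]]]' 30 |head -2
python3 -m creep '[[[0,0,0,0,0,0,60],[0,0,0,0,0,0,60],[0,0,0,0,0,0,60]]]' 30 |head -2
python3 to.py 0.4492 0.1293 0.031
python3 - <<'E'
from h import *
S=eyes.read_camera('side')
o=[cv2.resize(im[y:y+110,x:x+110,::-1],None,fx=4,fy=4,interpolation=cv2.INTER_CUBIC) for im,x,y in((S,220,140),)]
cv2.imwrite('pics/p5.png',o[0])
E
```

```text
time: 15.95
ee_pos: [0.446, 0.132, 0.0819]
time: 16.25
ee_pos: [0.448, 0.1283, 0.084]
t 16.25 pos [0.448  0.1283 0.084 ] F [0.3642 0.3207 0.869 ] w 59.8 grip 0.0
shift mm [-0.8  1.4 53. ] tilt [ -30.3 -177.4    0. ] q [-0.08  0.42 -0.3   2.13  0.2   0.63  0.71]
```

View pics/p5.png

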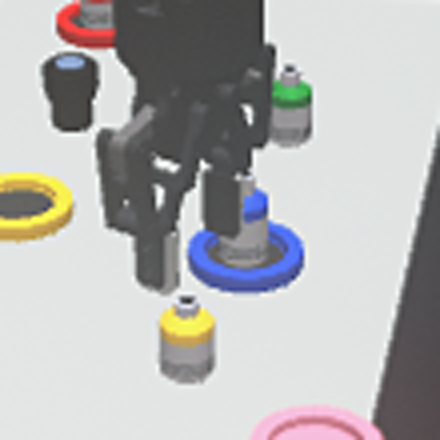

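Picture 5: the blue objective stands centred in its dish at about (245,225). The fingers are above the yellow objective, with its collar at (187,325).

```bash
python3 -m creep '[[[-1,1,18,0,0,0,60],[-1,1,36,0,0,0,60],[-1,1,48,0,0,0,60],[-1,1,53,0,0,0,60],[-1,1,53,0,0,0,60]]]' 30 | tail -5
python3 -m creep '[[[0,0,0,0,0,0,45],[0,0,0,0,0,0,35],[0,0,0,0,0,0,20],[0,0,0,0,0,0,20],[0,0,0,0,0,0,20]]]' 30
python3 -m creep '[[[0,0,-15,0,0,0,20],[0,0,-45,0,0,0,20],[0,0,-75,0,0,0,20],[0,0,-95,0,0,0,20],[0,0,-95,0,0,0,20]]]' 30
python3 to.py 0.5903 -0.0174 0.11
```

```text
ee_pos: [0.4487, 0.13, 0.0304]
orientation: [0.167, 0.986, -0.0, -0.001]
force: [-0.3, 0.4, -0.0]
width: 0.0602
grasp_force: 0.0
time: 17.3
ee_pos: [0.4496, 0.1305, 0.0316]
orientation: [0.167, 0.986, 0.0, 0.001]
force: [-1.3, -0.4, 6.9]
width: 0.0288
grasp_force: 29.5
time: 17.8
ee_pos: [0.4511, 0.1309, 0.1286]
orientation: [0.167, 0.986, 0.001, 0.003]
force: [0.4, -0.3, -1.8]
width: 0.0289
grasp_force: 30.1
t 17.8 pos [0.4511 0.1309 0.1286] F [ 0.3925 -0.2642 -1.8408] w 28.9 grip 30.1
shift mm [-180.2  -94.2   19.2] tilt [ -30.  -177.2   -0.2] q [-0.06  0.34 -0.33  2.1   0.16  0.72  0.74]
```

```bash
python3 -m creep '[[[-20,-10,0,0,0,0,20],[-58,-30,0,0,0,0,20],[-98,-51,0,0,0,0,20],[-138,-72,0,0,0,0,20],[-168,-88,10,0,0,0,20]]]' 30 | head -2
python3 -m creep '[[[-10,-5,10,0,0,0,20],[-12,-6,25,0,0,0,20],[-12,-6,33,0,0,0,20],[-12,-6,33,0,0,0,20],[-12,-6,33,0,0,0,20]]]' 30 | head -2
python3 -m creep '[[[0,0,0,0,0,0,20],[0,0,0,0,0,0,20]]]' 30 |tail -5
python3 to.py 0.5903 -0.0174 0.0365
```

```text
time: 18.3
ee_pos: [0.5808, -0.0111, 0.1158]
time: 18.8
ee_pos: [0.5869, -0.0158, 0.0824]
ee_pos: [0.5883, -0.0171, 0.0836]
orientation: [0.167, 0.986, 0.0, 0.001]
force: [0.5, -0.9, -0.5]
width: 0.029
grasp_force: 30.1
t 19.0 pos [ 0.5883 -0.0171  0.0836] F [ 0.544  -0.8766 -0.5038] w 29.0 grip 30.1
shift mm [-1.9  0.3 47.1] tilt [ -30.  -177.4   -0. ] q [ 0.17  0.58 -0.24  1.83  0.19  0.75  1.06]
```

```bash
python3 -m creep '[[[-2,0,12,0,0,0,20],[-2,0,24,0,0,0,20],[-2,0,35,0,0,0,20],[-2,0,41,0,0,0,20],[-2,0,43,0,0,0,20]]]' 30 | tail -5
python3 -m creep '[[[0,0,0.5,0,0,0,20],[0,0,1,0,0,0,20],[0,0,1.5,0,0,0,20],[0,0,1.5,0,0,0,20]]]' 30 | sed -n '2p;4p'
python3 -m creep '[[[0,0,0.5,0,0,0,20],[0,0,1,0,0,0,20],[0,0,1,0,0,0,20]]]' 30| sed -n '2p;4p'
```

```text
ee_pos: [0.5888, -0.0184, 0.0382]
orientation: [0.167, 0.986, -0.0, -0.001]
force: [-0.3, 0.3, -1.0]
width: 0.0288
grasp_force: 30.1
ee_pos: [0.5901, -0.0184, 0.0386]
force: [-0.2, -0.0, -0.9]
ee_pos: [0.5898, -0.0184, 0.0373]
force: [0.3, 0.2, -1.2]
```

```bash
python3 -m creep '[[[0,0,0.5,0,0,0,20],[0,0,1,0,0,0,20],[0,0,1,0,0,0,20]]]' 30| sed -n '2p;4p'
python3 -m creep '[[[0,0,0.3,0,0,0,20],[0,0,0.5,0,0,0,20],[0,0,0.5,0,0,0,20]]]' 30| sed -n '2p;4p'
```

```text
ee_pos: [0.5899, -0.0184, 0.0367]
force: [-1.2, -0.3, 2.9]
ee_pos: [0.59, -0.0184, 0.0366]
force: [-3.6, -0.1, 8.3]
```

Seated. Release, then on to green.

```bash
python3 -m creep '[[[0,0,0,0,0,0,33],[0,0,0,0,0,0,40],[0,0,0,0,0,0,55],[0,0,0,0,0,0,60],[0,0,0,0,0,0,60]]]' 30 |tail -3
python3 -m creep '[[[0,0,-10,0,0,0,60],[0,0,-40,0,0,0,60],[0,0,-70,0,0,0,60],[0,0,-85,0,0,0,60],[0,0,-85,0,0,0,60]]]' 30 |head -2
python3 to.py 0.4402 -0.1505 0.09
```

```text
force: [0.1, -0.5, -0.3]
width: 0.06
grasp_force: 0.0
time: 21.8
ee_pos: [0.592, -0.0184, 0.1237]
t 21.8 pos [ 0.592  -0.0184  0.1237] F [-0.3806 -0.0458 -0.1908] w 59.9 grip 0.0
shift mm [  99.9 -174.8   32.9] tilt [ -30.  -177.2   -0.1] q [ 0.19  0.52 -0.26  1.81  0.18  0.83  1.08]
```

```bash
python3 -m creep '[[[12,-20,0,0,0,0,60],[33,-58,0,0,0,0,60],[56,-97,0,0,0,0,60],[78,-136,5,0,0,0,60],[94,-165,20,0,0,0,60]]]' 30 |head -2
python3 -m creep '[[[6,-9,10,0,0,0,60],[6,-10,13,0,0,0,60],[6,-10,13,0,0,0,60],[6,-10,13,0,0,0,60]]]' 30 |head -2
python3 to.py 0.4402 -0.1505 0.033
python3 - <<'E'
from h import *
S=eyes.read_camera('side')
o=[cv2.resize(im[y:y+110,x:x+110,::-1],None,fx=4,fy=4,interpolation=cv2.INTER_CUBIC) for im,x,y in((S,210,110),)]
cv2.imwrite('pics/p6.png',o[0])
E
```

```text
time: 22.3
ee_pos: [0.4444, -0.1451, 0.1005]
time: 22.7
ee_pos: [0.4394, -0.1494, 0.0879]
t 22.7 pos [ 0.4394 -0.1494  0.0879] F [ 0.4689 -0.3675  0.3734] w 59.4 grip 0.0
shift mm [-1.  -0.8 54.9] tilt [ -29.9 -177.4   -0.1] q [ 0.47  0.4  -0.24  2.13  0.15  0.63  1.37]
```

View pics/p6.png

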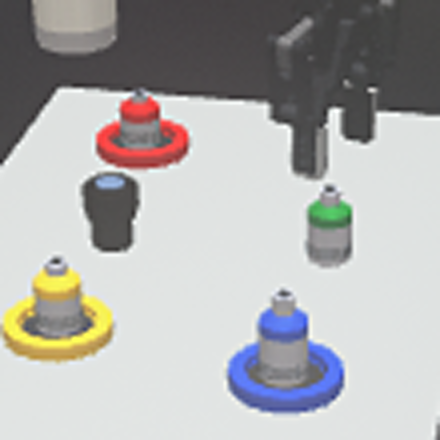

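Picture 6: the red, yellow and blue objectives stand centred in their dishes at (140,125), (57,295) and (283,340). The gripper is above green at (330,225).

```bash
python3 -m creep '[[[-1,-1,18,0,0,0,60],[-1,-1,36,0,0,0,60],[-1,-1,49,0,0,0,60],[-1,-1,54,0,0,0,60],[-1,-1,54,0,0,0,60]]]' 30 | tail -5
python3 -m creep '[[[0,0,0,0,0,0,45],[0,0,0,0,0,0,35],[0,0,0,0,0,0,20],[0,0,0,0,0,0,20],[0,0,0,0,0,0,20]]]' 30
python3 -m creep '[[[0,0,-15,0,0,0,20],[0,0,-50,0,0,0,20],[0,0,-85,0,0,0,20],[0,0,-105,0,0,0,20],[0,0,-105,0,0,0,20]]]' 30
python3 to.py 0.467 0.2964 0.13
```

```text
ee_pos: [0.4383, -0.1513, 0.0333]
orientation: [0.167, 0.986, 0.0, -0.001]
force: [-0.4, -1.8, 0.5]
width: 0.0599
grasp_force: 0.0
time: 23.75
ee_pos: [0.4391, -0.1521, 0.0346]
orientation: [0.167, 0.986, -0.0, 0.001]
force: [-0.8, 0.3, 7.1]
width: 0.0288
grasp_force: 29.7
time: 24.25
ee_pos: [0.4404, -0.1528, 0.1416]
orientation: [0.167, 0.986, -0.001, 0.003]
force: [0.9, -0.1, -1.4]
width: 0.0288
grasp_force: 30.3
t 24.25 pos [ 0.4404 -0.1528  0.1416] F [ 0.9405 -0.0552 -1.4428] w 28.8 grip 30.3
shift mm [123.1 432.8  10.7] tilt [ -30.1 -177.1    0.1] q [ 0.5   0.3  -0.26  2.1   0.12  0.74  1.4 ]
```

```bash
python3 -m creep '[[[7,25,0,0,0,0,20],[20,70,0,0,0,0,20],[33,116,0,0,0,0,20],[46,161,0,0,0,0,20],[59,207,0,0,0,0,20]]]' 30 | head -2
python3 -m creep '[[[13,46,0,0,0,0,20],[26,92,0,0,0,0,20],[39,138,0,0,0,0,20],[52,183,0,0,0,0,20],[60,212,5,0,0,0,20]]]' 30 | head -2
python3 -m creep '[[[4,13,20,0,0,0,20],[4,14,40,0,0,0,20],[4,14,50,0,0,0,20],[4,14,50,0,0,0,20],[4,14,50,0,0,0,20]]]' 30 |tail -5
python3 -m creep '[[[0,0,0,0,0,0,20],[0,0,0,0,0,0,20]]]' 30 |tail -5
python3 to.py 0.467 0.2969 0.0392
```

```text
time: 24.75
ee_pos: [0.4498, 0.0642, 0.1378]
time: 25.25
ee_pos: [0.4631, 0.2871, 0.1332]
ee_pos: [0.4649, 0.2967, 0.0835]
orientation: [0.168, 0.986, -0.0, -0.0]
force: [0.2, 0.5, -1.5]
width: 0.0287
grasp_force: 30.2
ee_pos: [0.4657, 0.2974, 0.0848]
orientation: [0.167, 0.986, 0.001, 0.001]
force: [-0.3, 1.4, -1.4]
width: 0.0286
grasp_force: 30.2
t 25.95 pos [0.4657 0.2974 0.0848] F [-0.2824  1.3782 -1.3538] w 28.6 grip 30.2
shift mm [-1.3 -0.1 45.6] tilt [ -30.1 -177.4   -0.1] q [-0.32  0.54 -0.38  1.92  0.29  0.73  0.37]
```

```bash
python3 -m creep '[[[-1,0,12,0,0,0,20],[-1,0,24,0,0,0,20],[-1,0,34,0,0,0,20],[-1,0,40,0,0,0,20],[-1,0,42,0,0,0,20]]]' 30 | tail -5
python3 -m creep '[[[0,0,0.5,0,0,0,20],[0,0,1,0,0,0,20],[0,0,1.5,0,0,0,20],[0,0,1.5,0,0,0,20]]]' 30 | sed -n '2p;4p'
python3 -m creep '[[[0,0,0.5,0,0,0,20],[0,0,1,0,0,0,20],[0,0,1,0,0,0,20]]]' 30| sed -n '2p;4p'
```

```text
ee_pos: [0.4651, 0.2967, 0.0404]
orientation: [0.167, 0.986, -0.001, -0.001]
force: [0.1, 0.4, -1.4]
width: 0.0285
grasp_force: 30.2
ee_pos: [0.4661, 0.2972, 0.0406]
force: [-0.1, -0.3, -1.2]
ee_pos: [0.4661, 0.2972, 0.0397]
force: [-1.2, -0.5, 2.3]
```

```bash
python3 -m creep '[[[0,0,0.3,0,0,0,20],[0,0,0.5,0,0,0,20],[0,0,0.5,0,0,0,20]]]' 30| sed -n '2p;4p'
python3 -m creep '[[[0,0,0,0,0,0,33],[0,0,0,0,0,0,40],[0,0,0,0,0,0,55],[0,0,0,0,0,0,60],[0,0,0,0,0,0,60]]]' 30 |tail -3
python3 -m creep '[[[0,0,-10,0,0,0,60],[0,0,-45,0,0,0,60],[0,0,-90,0,0,0,60],[0,0,-130,0,0,0,60],[0,0,-140,0,0,0,60]]]' 30 |head -2
python3 -m creep '[[[25,20,0,0,0,0,60],[50,45,0,0,0,0,60],[75,80,0,0,0,0,60],[80,110,0,0,0,0,60],[80,110,0,0,0,0,60]]]' 30 |head -2
python3 - <<'E'
from h import *
S=eyes.read_camera('side'); T=eyes.read_camera('top')
cv2.imwrite('pics/p7.png',cv2.resize(S[110:320,130:410,::-1],None,fx=2.8,fy=2.8,interpolation=cv2.INTER_CUBIC))
cv2.imwrite('pics/p8.png',cv2.resize(T[100:250,120:420,::-1],None,fx=2.6,fy=2.6,interpolation=cv2.INTER_CUBIC))
E
```

```text
ee_pos: [0.4661, 0.2972, 0.0396]
force: [-1.8, -2.0, 7.9]
force: [-0.7, -0.1, -0.4]
width: 0.0602
grasp_force: 0.0
time: 28.45
ee_pos: [0.4682, 0.2991, 0.1844]
time: 28.95
ee_pos: [0.4247, 0.4325, 0.1792]
```

View pics/p7.png

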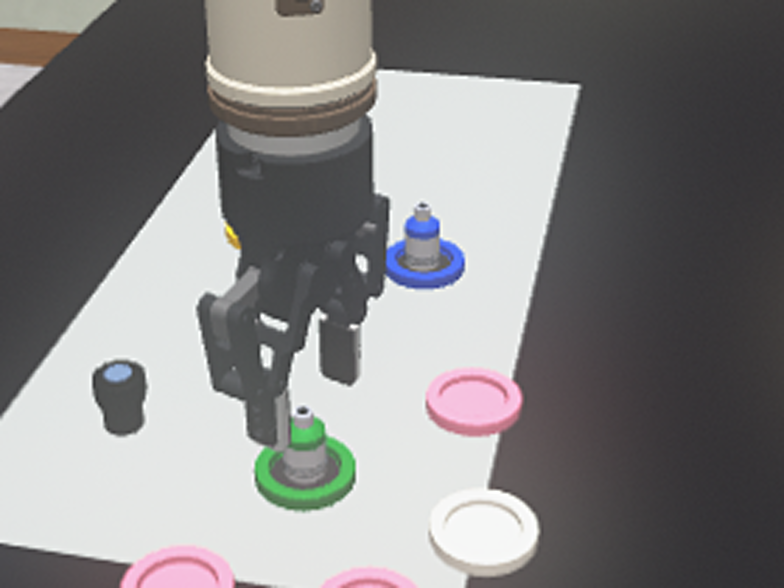

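View pics/p8.png

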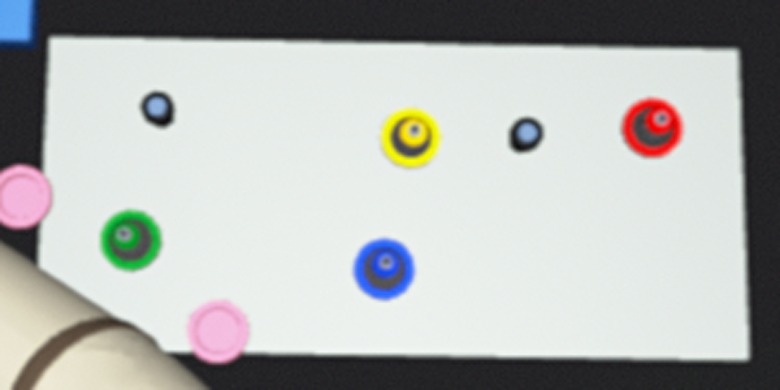

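Side picture: green is upright in its dish at (303,455) and blue at (422,240). The top picture shows all four objectives in the dishes of their own colour: green (130,240), yellow (410,138), blue (384,268) and red (652,128). Both eyepieces are unmoved at (157,107) and (526,133).

```bash
python3 -m creep '[[[0,0,0,0,0,0,60],[0,0,0,0,0,0,60],[0,0,0,0,0,0,60],[0,0,0,0,0,0,60]]]' |head -2; python3 -c "
from station import ticket; print(ticket.job_done())"
```

```text
time: 29.45
ee_pos: [0.427, 0.4265, 0.1789]
the job is handed in; nothing more can be done
None
```

All four objectives stand upright in the dishes of their own colours, set down gently, the eyepieces were left untouched, and the job was handed in at 29.5 s.

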